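# Free the stuck clay pot from its planter

## Robot

A 6-joint arm with a two-finger parallel gripper is mounted at the origin on the work surface. World frame = base frame: x ahead of the robot, y to its left, z up, the work surface at z = 0. Lengths are in m, angles in rad, forces in N, time in s.
With the tool pointing down it reaches from about 0.375 to 0.9 m from the base axis. Payload 3.1 kg.
Tool frame: the origin (TCP) lies midway between the tips of the shut fingers; the grasp point (between the pads) lies r.hold_point_z behind it (r.hold_point_z is the distance from the TCP to the grasp point, in m); z points along the fingers, y is the direction in which the jaws open and shut (so a half turn about z gives the same grasp; the last joint's range is limited). The gripper opens to 87 mm and grips with 3 to 60 N. Pads are 19 mm wide; open, the fingers measure 117 mm over their backs; the gripper's body (75 mm by 190 mm) begins 51 mm behind the grasp point.
Start: joints at [1.03, 0.527, 1.433, -0, 1.181, -0.178], TCP at [0.222, 0.584, 0.223] pointing down, gripper open.
Joint ranges: [-3.08, 3.08], [-0.75, 2.2], [0.22, 2.44], [-1.43, 4.57], [0, 2.65], [-2.85, 2.85]. Speed limits (rad/s): [2.79, 2.79, 3.14, 3.14, 3.14, 3.14].

## Interface

Orientations are given as [roll, pitch, yaw] about the fixed x, y, z axes, in that order (R = Rz(yaw) Ry(pitch) Rx(roll)).
In Python, from cell import r, eyes gives the robot as it stands.
- The arm moves only by the tool servo_tool, never from a script. Its argument "targets" is a list of rows, each a list of 6 numbers: the shift along the tool's x, y, z normalised to -1 to 1, where 1 is 0.1 m, then the turn, a rotation vector about the tool's x, y, z normalised to -1 to 1, where 1 is 360 degrees. In form: [[tx, ty, tz, wx, wy, wz], ...]. A call has 1 to 12 rows; each row is the pose to reach, as a shift and turn from the pose commanded when the call began, along the tool's axes at that moment, turning the shorter way round; what a row does not reach only later rows make up. A row lasts 1/8 s, in which the tool goes at most 62.5 mm and 10.7 degrees, less where a joint would pass 70% of its speed; a pose out of reach is approached as far as the arm can. A call with a number of a shift or a turn outside -1 to 1 is refused whole. A call with a gripper value outside its range is refused whole. "jaw" is the closure, from 0 (fully open) to 1 (shut), set as the call begins (left out, the last holds). The fingers move at their own pace and stop on an object; the grip force is fixed at half the most. Time passes only in rows, so rows that repeat a pose let the fingers close. It gives the time, the measured TCP pose, the force and the opening at its end, in the units of the state.
- r.sense(): the state, without advancing time (a new reading comes with each control period).
- eyes.snapshot(name): name is "scene" or "top"; returns a dict with "pixels" (384x512x3 uint8, red, green, blue), "fx", "fy", "cx", "cy" (pixels), "T" (4x4, takes a point from camera to world coordinates). Camera axes: x right, y up, looking along -z (the intrinsics and any distortion apply to the point x, -y, -z); pixel columns grow to the right and rows downward; lengths in m; the calibration is good to about 2 mm. A picture is of the moment at which its call begins. There is no depth.
- r.job_done(): hands the job in, once; it reports no verdict.
The state is a dict: "time_s": time; "qpos": joint angles; "joint_vel": joint speeds; "effort": joint torques, N m; "tcp_pos": TCP position; "tool_rot": TCP orientation; "ft_force": force on the tool from outside, world axes, zero at the start; "wrist_torque": the same for the moment, N m; "finger_gap": finger opening in m.
Only numpy, scipy, OpenCV 4.12 (cv2) and the standard library are available. Lean on these libraries where they do the work, as an engineer would, in place of code of your own. Each camera call takes 0.05 s, during which the arm holds its last target. There are 200 camera calls.

## Task

The terracotta-coloured inner pot is caught in its grey planter. Grip it by the rim, twist it until its lugs are clear of the planter's yellow hooks, pull it straight out and stand it upright in the white saucer without dropping it. Leave the green pot nested in its own planter.

Things in the scene. Friction and masses are not known exactly. Their poses are not given: they have to be found in the camera images.
- clay_pot: Terracotta-coloured open inner pot, 0.28 kg, 105 mm tall. Rim band (top 43 mm) upright, 96 mm outer, 80 mm inner diameter, wall 8 mm; narrows to 72 mm at the foot. Lugs 12 mm wide on its own +x and -x sides reach 55 mm from the axis, 40-48 mm above the foot. Nested, its rim is 113 mm above the table: pinch the wall with one finger inside, one outside. Origin: centre of underside, z up.
- planter: Grey planter round the clay pot, fixed; 130 mm diameter, 72 mm tall, floor 8 mm up. Two yellow hooks, 20 mm wide, at its own +x and -x, overhang the pot's lugs with a 2 mm gap (pot starts within 5 deg of lined up). Turning the pot 30 to 140 deg about its axis, either way, frees it; 40 is good, little resistance; 3 mm sideways play. Origin: centre of underside, z up. Its twin holds the green pot.
- saucer: White round saucer, fixed to the table: 136 mm outer diameter, rim 12 mm tall, flat inner floor about 120 mm across and 6 mm above the table. Origin: centre of the underside, z up.
- green_pot: Bright green inner pot of the same shape as the clay pot, nested in the other grey planter; to be left there. Origin: centre of the underside, z up.
Not all that is in view belongs to the job. What is meant by the clay_pot is not pink or red, and is the smaller of those in its own colour.

How it is judged:
By the outcome, as a careful person would: the job done as asked, in the order asked, and still so for the second after the job is handed in, with the robot touching nothing.
It also fails if it takes over 45 s, if anything falls off the work surface, if the arm or the gripper's body presses on something with over 40 N, if the wrist force passes 120 N, or if a joint passes its speed limit or range.

## Working session

There is one attempt and no reset: what is moved stays moved. The work goes in short steps, Python scripts to look and compute and a tool call to move; the robot and the scene stay as the last step left them, time stands still between calls to the robot, and variables do not carry over. Pictures are saved under pics/ and viewed, about 8 in all and at most 12, crops included, and the job is handed in when it is done.

Besides the shell and the picture viewer there is one more tool, called after ">>>" by a JSON object that holds its "name" and its "arguments". servo_tool: Moves the arm, as the interface text tells. Scaled input: -1 to 1 covers 0.1 m each way for a shift and 360 degrees each way for a turn. Its arguments: {"type":"object","properties":{"targets":{"type":"array"},"jaw":{"type":"number"}},"required":["targets"]}

```bash
mkdir -p pics; ls; python3 - <<'E'
from cell import r,eyes
import cv2,pickle,numpy as np
d={n:eyes.snapshot(n) for n in("scene","top")}
pickle.dump(d,open("s0.pkl","wb"))
for n in d:
    cv2.imwrite(f"pics/{n}0.png",d[n]["pixels"][:,:,::-1]); print(n,{k:v for k,v in d[n].items() if k!="pixels"})
print(r.sense(),r.hold_point_z)
E
```

```text
pics
scene {'fx': 454.5755382043875, 'fy': 454.5755382043875, 'cx': 257.76578974524085, 'cy': 191.3459649355168, 'T': array([[-0.9749373 , -0.18436982,  0.12451916,  0.60398109],
       [ 0.22234458, -0.78793407,  0.57421494,  0.57069793],
       [-0.00775501,  0.58750972,  0.80917995,  0.8437229 ],
       [ 0.        ,  0.        ,  0.        ,  1.        ]])}
top {'fx': 383.8391767211555, 'fy': 383.8391767211555, 'cx': 254.71733715669308, 'cy': 187.39235883528605, 'T': array([[ 0.01561397,  0.99967182, -0.02030897,  0.44013159],
       [-0.99984466,  0.01544413, -0.00849322,  0.00338759],
       [-0.00817678,  0.02043843,  0.99975768,  0.75848322],
       [ 0.        ,  0.        ,  0.        ,  1.        ]])}
{'time_s': 0.1, 'qpos': array([ 1.02948968e+00,  5.28384368e-01,  1.43378713e+00, -2.86036567e-05,
        1.18143372e+00, -1.78502484e-01]), 'joint_vel': array([ 0.00081169, -0.00309014, -0.00388028, -0.00138641, -0.00052645,
        0.00030055]), 'effort': array([ 5.59647615e-04, -4.40984881e+01, -1.77151161e+01,  6.35221833e-02,
        5.33227343e-02, -3.61978505e-05]), 'tcp_pos': array([0.22143698, 0.58373169, 0.22165853]), 'tool_rot': array([-3.13960737e+00, -3.31322068e-04,  2.77879904e+00]), 'ft_force': array([-0.38719856, -0.09570713,  0.09647849]), 'wrist_torque': array([0.01674302, 0.08774978, 0.03655403]), 'finger_gap': 0.0872339207627165} 0.0187
```

View pics/scene0.png

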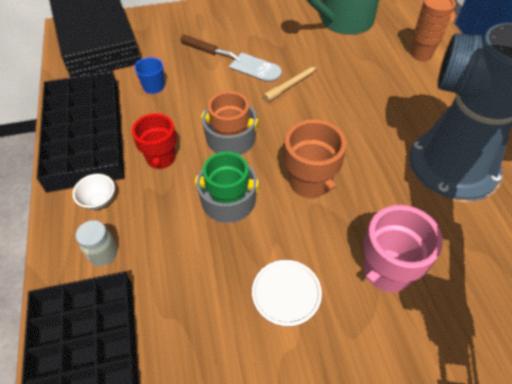

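View pics/top0.png

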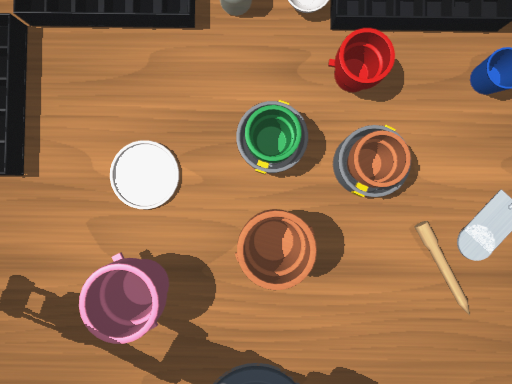

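Scene: there are three terracotta candidates:
- the small pot in the grey planter with yellow hooks, at scene (228,113) and top (381,158)
- the larger free-standing pot, at scene (315,155) and top (277,250)
- a stack, at scene (432,28)

The nested pot fits: it is the smaller one and sits under hooks. Saucer: scene (287,292), top (145,175). I'll confirm with an enlarged crop.

```bash
cat > h.py <<'E'
import cv2,numpy as np
def ray(s,u,v):
    T=s["T"];d=T[:3,:3]@np.array([(u-s["cx"])/s["fx"],-(v-s["cy"])/s["fy"],-1.]);return T[:3,3],d
def onz(s,u,v,z):
    o,d=ray(s,u,v);return o+d*(z-o[2])/d[2]
def tri(a,ua,b,ub):
    o1,d1=ray(a,*ua);o2,d2=ray(b,*ub)
    x=np.linalg.lstsq(np.c_[d1,-d2],o2-o1,rcond=None)[0]
    p,q=o1+d1*x[0],o2+d2*x[1];return (p+q)/2,np.linalg.norm(p-q)
def proj(s,p):
    c=np.linalg.inv(s["T"])@np.r_[p,1];return s["fx"]*c[0]/-c[2]+s["cx"],s["fy"]*-c[1]/-c[2]+s["cy"]
def circ(P):
    A=np.c_[2*P[:,:2],np.ones(len(P))];x=np.linalg.lstsq(A,(P[:,:2]**2).sum(1),rcond=None)[0]
    return x[:2],np.sqrt(x[2]+x[0]**2+x[1]**2)
E
python3 - <<'E'
import pickle,cv2,numpy as np
from h import *
d=pickle.load(open("s0.pkl","rb"))
box={"scene":(195,85,70,75),"top":(325,115,100,90)}
out=[]
for n,(x,y,w,h) in box.items():
    im=d[n]["pixels"][y:y+h,x:x+w]; hsv=cv2.cvtColor(im,cv2.COLOR_RGB2HSV)
    k=300//h
    big=cv2.resize(im,(400,300*1),interpolation=cv2.INTER_NEAREST) if 0 else cv2.resize(im,None,fx=5,fy=5,interpolation=cv2.INTER_CUBIC)
    out.append(cv2.copyMakeBorder(big,0,450-big.shape[0],0,0,cv2.BORDER_CONSTANT)[:450,:400])
    ye=((hsv[...,0]>22)&(hsv[...,0]<35)&(hsv[...,1]>180)&(hsv[...,2]>150)).astype(np.uint8)
    nn,l,st,c=cv2.connectedComponentsWithStats(ye)
    print(n,"yellow",[(st[i,4],(c[i]+[x,y]).round(1)) for i in range(1,nn)])
    cy,cx={"scene":(108,228),"top":(158,381)}[n]
    for row in (hsv[cy-y,:],hsv[:,cx-x]): print(' '.join('%d/%d/%d'%tuple(p) for p in row[::2]))
cv2.imwrite("pics/crop.png",np.hstack([cv2.resize(o,None,fx=.99,fy=.99) for o in out])[:,:,::-1])
# saucer
P={}
for n,(x,y,w,h) in {"scene":(240,245,95,95),"top":(100,130,95,90)}.items():
    hsv=cv2.cvtColor(d[n]["pixels"][y:y+h,x:x+w],cv2.COLOR_RGB2HSV)
    m=((hsv[...,1]<60)&(hsv[...,2]>120)).astype(np.uint8)
    c=max(cv2.findContours(m,0,1)[0],key=cv2.contourArea)[:,0]+[x,y]
    e=cv2.fitEllipse(c.astype(np.float32));P[n]=e[0]
    print(n,e,circ(np.array([onz(d[n],u,v,.012) for u,v in c])))
print(tri(d["scene"],P["scene"],d["top"],P["top"]))
E
```

```text
scene yellow [(np.int32(19), array([207.1, 117. ])), (np.int32(1), array([201., 116.])), (np.int32(25), array([249.8, 121.7])), (np.int32(14), array([256.1, 123.9]))]
14/162/192 14/166/191 14/158/192 14/159/188 15/166/184 14/139/174 11/119/169 10/169/216 10/173/175 12/174/126 10/164/140 11/179/164 11/170/205 11/172/228 11/166/234 11/170/232 11/169/230 10/170/224 11/168/226 11/167/229 11/169/229 11/173/226 11/169/207 10/171/166 11/169/140 11/179/198 10/170/208 6/65/133 9/19/137 13/103/163 14/160/166 15/158/174 14/159/176 14/162/183 14/166/192
14/160/202 14/161/204 15/168/204 11/166/221 11/170/199 10/166/174 11/171/170 10/167/173 10/170/174 10/170/174 11/174/191 11/167/233 11/175/203 11/171/186 11/170/188 10/170/189 10/177/203 11/172/213 10/169/172 10/172/168 10/168/167 10/171/171 11/175/166 10/171/157 10/161/130 8/87/146 15/4/134 0/3/102 105/5/99 0/0/101 120/5/102 105/5/98 75/10/101 67/113/131 69/190/158 70/196/130 69/187/123 68/188/122
top yellow [(np.int32(21), array([389.8, 127.2])), (np.int32(60), array([361.3, 186.5])), (np.int32(26), array([357.5, 193.2]))]
14/146/189 14/148/189
[... 723 characters left out ...]
 10/152/151 10/153/157 10/152/159 10/153/172 10/153/178 10/155/186 10/154/180 10/154/169 10/152/159 10/150/155 10/150/151 10/148/145 9/148/136 10/154/218 10/154/218 11/154/227 10/154/223 7/36/64 120/12/63 113/13/79 105/17/154 107/12/147 14/138/109 14/147/184 14/147/181 14/144/167
scene ((286.27105712890625, 292.5537109375), (64.8609848022461, 69.25093078613281), 107.30927276611328) (array([0.4754613 , 0.22738969]), np.float64(0.06732555321147947))
top ((144.03369140625, 174.3361358642578), (68.01600646972656, 68.58610534667969), 72.7447509765625) (array([0.47755726, 0.22612648]), np.float64(0.06673492294470164))
(array([0.47650672, 0.2279475 , 0.00691337]), np.float64(0.0024711452084173234))
```

View pics/crop.png

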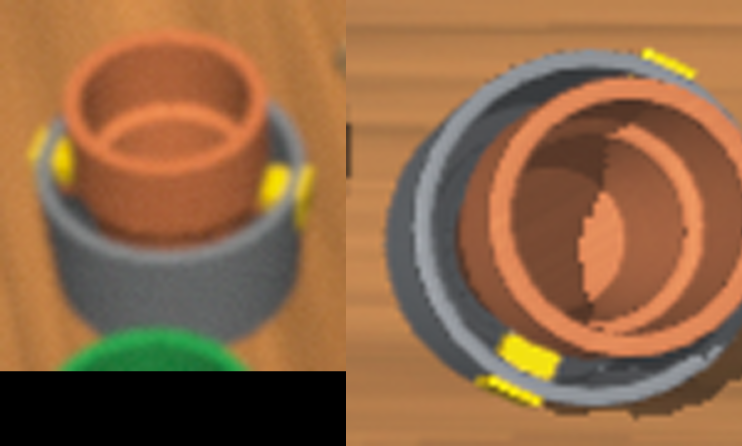

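The crop confirms it: the small terracotta pot sits in the grey planter with yellow hooks at top view (361,187) and (390,127). Next I'll measure its rim in both views.

```bash
python3 - <<'E'
import pickle
from h import *
from cell import r
d=pickle.load(open("s0.pkl","rb"));P={}
for n,(x,y,w,h),th in (("scene",(195,85,70,55),195),("top",(325,115,100,90),200)):
    im=d[n]["pixels"][y:y+h,x:x+w];hsv=cv2.cvtColor(im,cv2.COLOR_RGB2HSV)
    m=((hsv[...,0]<13)&(hsv[...,2]>th)&(hsv[...,1]>140)).astype(np.uint8)
    nn,l,st,_=cv2.connectedComponentsWithStats(m)
    i=max(range(1,nn),key=lambda i:st[i,2]*st[i,3])
    c=max(cv2.findContours((l==i).astype(np.uint8),0,1)[0],key=cv2.contourArea)[:,0]+[x,y]
    c=cv2.convexHull(c.astype(np.int32))[:,0]
    e=cv2.fitEllipse(c.astype(np.float32));P[n]=e[0]
    C=np.array([onz(d[n],u,v,.113) for u,v in c]);cc,R=circ(C)
    print(n,e,cc,R,"resid mm",np.std(np.linalg.norm(C[:,:2]-cc,axis=1))*1e3)
print(tri(d["scene"],P["scene"],d["top"],P["top"]))
t=d["top"]
a,b=onz(t,389.8,127.2,.072),onz(t,357.5,193.2,.072);print("hooks",a,b,(a+b)/2)
# other objects rough: green, red, big pot centres in top view at rim heights
for nm,u,v,z in(("green",273,133,.113),("red",365,57,.1),("big",277,250,.14)):print(nm,onz(t,u,v,z))
print(tri(d["scene"],(315,143),t,(277,250)),"big rim")
E
```

```text
scene ((227.88426208496094, 104.7940673828125), (29.09491539001465, 40.74366760253906), 86.5865478515625) [ 0.5035923  -0.20537859] 0.04755928353604889 resid mm 0.6551714056625095
top ((381.59552001953125, 158.33822631835938), (55.32875442504883, 55.95418167114258), 105.31752014160156) [ 0.50542963 -0.20348682] 0.0467149998314544 resid mm 0.1646271320892549
(array([ 0.50458888, -0.20278739,  0.11455867]), np.float64(0.001277278514098063))
hooks [ 0.56553365 -0.230806    0.072     ] [ 0.44654574 -0.17433607  0.072     ] [ 0.5060397  -0.20257103  0.072     ]
green [ 0.54544918 -0.02052353  0.113     ]
red [ 0.68124187 -0.17760291  0.1       ]
big [ 0.35271758 -0.02870174  0.14      ]
(array([ 0.35084814, -0.02889623,  0.13230949]), np.float64(0.0016054290218684838)) big rim
```

>>> {"name": "servo_tool", "arguments": {"targets": [[-0.845,-0.535,0,0,0,-0.0577],[-0.845,-0.535,0,0,0,-0.0577],[-0.845,-0.535,0,0,0,-0.0577]], "jaw": 0.5}}

```text
time_s: 0.48
tcp_pos: [0.2829, 0.5022, 0.2221]
tool_rot: [-3.14, -0.001, 3.138]
ft_force: [0.1, 0.3, 0.5]
finger_gap: 0.0644
```

>>> {"name": "servo_tool", "arguments": {"targets": [[-0.5,-0.5,0,0,0,0],[-1,-1,0,0,0,0]]}}

```text
time_s: 0.72
tcp_pos: [0.3703, 0.4163, 0.2225]
tool_rot: [3.141, 0.0, -3.141]
ft_force: [-0.2, 0.9, 0.2]
finger_gap: 0.0472
```

>>> {"name": "servo_tool", "arguments": {"targets": [[-0.5,-0.5,0,0,0,0],[-1,-1,0,0,0,0]]}}

```text
time_s: 0.98
tcp_pos: [0.4595, 0.3272, 0.2225]
tool_rot: [3.141, 0.0, 3.141]
ft_force: [0.4, 0.4, 0.6]
finger_gap: 0.0438
```

>>> {"name": "servo_tool", "arguments": {"targets": [[0,-0.5,0,0,0,0],[0,-1,0,0,0,0]]}}

```text
time_s: 1.23
tcp_pos: [0.459, 0.2268, 0.2222]
tool_rot: [3.141, -0.0, 3.14]
ft_force: [0.5, -0.9, -0.9]
finger_gap: 0.0437
```

>>> {"name": "servo_tool", "arguments": {"targets": [[0,-0.5,0,0,0,0],[0,-1,0,0,0,0]]}}

```text
time_s: 1.48
tcp_pos: [0.4586, 0.1269, 0.2225]
tool_rot: [3.141, 0.001, 3.141]
ft_force: [1.3, -0.5, 0.4]
finger_gap: 0.0435
```

>>> {"name": "servo_tool", "arguments": {"targets": [[0,-0.5,0,0,0,0],[0,-1,0,0,0,0]]}}

```text
time_s: 1.72
tcp_pos: [0.4588, 0.0268, 0.2226]
tool_rot: [3.141, 0.001, 3.14]
ft_force: [0.5, -0.4, 0.8]
finger_gap: 0.0436
```

>>> {"name": "servo_tool", "arguments": {"targets": [[0,-0.5,0,0,0,0],[0,-1,0,0,0,0],[0,-1,0,0,0,0]]}}

```text
time_s: 2.1
tcp_pos: [0.4597, -0.0751, 0.2226]
tool_rot: [-3.141, 0.002, 3.135]
ft_force: [-0.5, 0.5, -0.0]
finger_gap: 0.0432
```

>>> {"name": "servo_tool", "arguments": {"targets": [[-0.25,-0.5,0,0,0,0],[-0.455,-1,0,0,0,0],[-0.455,-1,0,0,0,0]]}}

```text
time_s: 2.48
tcp_pos: [0.5065, -0.1745, 0.2225]
tool_rot: [-3.14, 0.003, 3.138]
ft_force: [-0.5, -0.3, 0.4]
finger_gap: 0.0433
```

>>> {"name": "servo_tool", "arguments": {"targets": [[0,-0.4,0.0,0,0,0],[0,-0.73,0.3,0,0,0],[0,-0.73,0.7,0,0,0],[0,-0.73,0.7,0,0,0],[0,-0.73,0.7,0,0,0]]}}

```text
time_s: 3.1
tcp_pos: [0.5045, -0.2441, 0.1534]
tool_rot: [3.141, 0.0, -3.14]
ft_force: [0.4, -0.0, -0.0]
finger_gap: 0.0438
```

```bash
python3 - <<'E'
from cell import r,eyes
from h import *
import pickle
d={n:eyes.snapshot(n) for n in("scene","top")};pickle.dump(d,open("s1.pkl","wb"))
s=r.sense();print(s["tcp_pos"],s["tool_rot"],s["finger_gap"],s["time_s"])
o=[cv2.resize(d[n]["pixels"][y:y+90,x:x+120],None,fx=3.3,fy=5/1.5,interpolation=cv2.INTER_CUBIC) for n,x,y in(("scene",170,60),("top",310,110))]
cv2.imwrite("pics/a1.png",np.hstack(o)[:,:,::-1])
E
```

```text
[ 0.50500755 -0.24500499  0.15426872] [-3.13996585e+00  2.42609860e-03 -3.14053401e+00] 0.043343290607274376 3.2
```

View pics/a1.png

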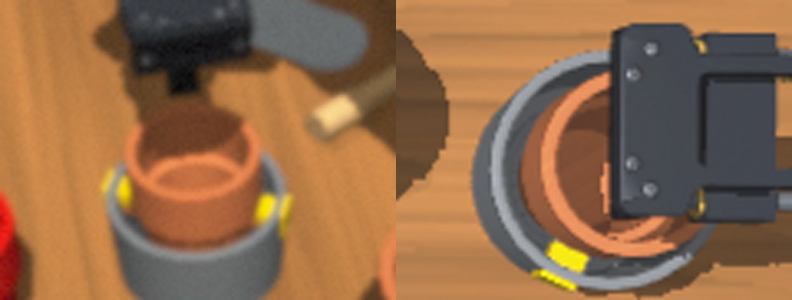

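The picture shows the open fingers straddling the pot's right-hand wall (top crop around (660,120)), clear of the hooks. Next I descend and grip.

>>> {"name": "servo_tool", "arguments": {"targets": [[0,-0.03,0.25,0,0,0],[0,-0.03,0.5,0,0,0],[0,-0.03,0.7,0,0,0],[0,-0.03,0.7,0,0,0]]}}

```text
time_s: 3.7
tcp_pos: [0.5038, -0.2479, 0.0826]
tool_rot: [3.141, -0.001, -3.141]
ft_force: [0.3, 0.0, 0.6]
finger_gap: 0.0432
```

>>> {"name": "servo_tool", "arguments": {"targets": [[0,0,0,0,0,0],[0,0,0,0,0,0],[0,0,0,0,0,0],[0,0,0,0,0,0],[0,0,0,0,0,0]], "jaw": 1}}

```text
time_s: 4.32
tcp_pos: [0.5034, -0.2479, 0.0829]
tool_rot: [3.141, -0.001, -3.141]
ft_force: [-2.0, 2.4, 4.1]
finger_gap: 0.0085
```

```bash
python3 - <<'E'
from cell import r
import numpy as np
s=r.sense();print(s["tcp_pos"],s["tool_rot"],s["finger_gap"],s["ft_force"])
p=s["tcp_pos"][:2];yaw=s["tool_rot"][2]
c=np.array([.505,-.204])
y=np.array([np.sin(yaw),-np.cos(yaw)]);c2=p+.044*y
print(c2)
# twist clockwise from above about c2: rows in tool axes; tool z down -> +wz
for a in range(6,49,6):
    t=np.radians(-a);R=np.array([[np.cos(t),-np.sin(t)],[np.sin(t),np.cos(t)]])
    d=R@(p-c2)+c2-p;x=np.array([np.cos(yaw),np.sin(yaw)])
    print(a,round(d@x*10,3),round(d@y*10,3),round(a/360,4))
E
```

```text
[ 0.50340574 -0.2479376   0.08288305] [ 3.14054745e+00 -1.01104469e-03 -3.14143444e+00] 0.008486004767418122 [-1.95836284  2.35490482  4.12197122]
[ 0.50339878 -0.2039376 ]
6 0.046 0.002 0.0167
12 0.091 0.01 0.0333
18 0.136 0.022 0.05
24 0.179 0.038 0.0667
30 0.22 0.059 0.0833
36 0.259 0.084 0.1
42 0.294 0.113 0.1167
48 0.327 0.146 0.1333
```

>>> {"name": "servo_tool", "arguments": {"targets": [[0.046,0.002,0,0,0,0.0167],[0.091,0.01,0,0,0,0.0333],[0.136,0.022,0,0,0,0.05],[0.179,0.038,0,0,0,0.0667],[0.22,0.059,0,0,0,0.0833],[0.259,0.084,0,0,0,0.1],[0.294,0.113,0,0,0,0.1167],[0.327,0.146,0,0,0,0.1333],[0.327,0.146,0,0,0,0.1333],[0.327,0.146,0,0,0,0.1333]]}}

```text
time_s: 5.58
tcp_pos: [0.4711, -0.2337, 0.0829]
tool_rot: [3.141, -0.0, 2.305]
ft_force: [-0.4, 2.3, 6.3]
finger_gap: 0.0086
```

>>> {"name": "servo_tool", "arguments": {"targets": [[0,0,-0.05,0,0,0],[0,0,-0.1,0,0,0],[0,0,-0.1,0,0,0]]}}

```text
time_s: 5.95
tcp_pos: [0.4709, -0.2337, 0.0926]
tool_rot: [-3.141, -0.001, 2.304]
ft_force: [-0.6, 1.2, -3.5]
finger_gap: 0.0084
```

```bash
python3 - <<'E'
from cell import r,eyes
from h import *
import pickle
d={n:eyes.snapshot(n) for n in("scene","top")};pickle.dump(d,open("s2.pkl","wb"))
s=r.sense();print(s["tcp_pos"],s["tool_rot"],s["finger_gap"],s["ft_force"],s["wrist_torque"],s["time_s"])
o=[cv2.resize(d[n]["pixels"][y:y+90,x:x+120],None,fx=3.3,fy=5/1.5,interpolation=cv2.INTER_CUBIC) for n,x,y in(("scene",170,70),("top",310,110))]
cv2.imwrite("pics/a2.png",np.hstack(o)[:,:,::-1])
E
```

```text
[ 0.47091527 -0.2337184   0.09240428] [-3.14148571e+00 -6.91509047e-04  2.30396394e+00] 0.008401277801267043 [-1.07388858  1.55219652 -2.74517544] [0.10337654 0.18949207 0.04202078] 6.05
```

View pics/a2.png

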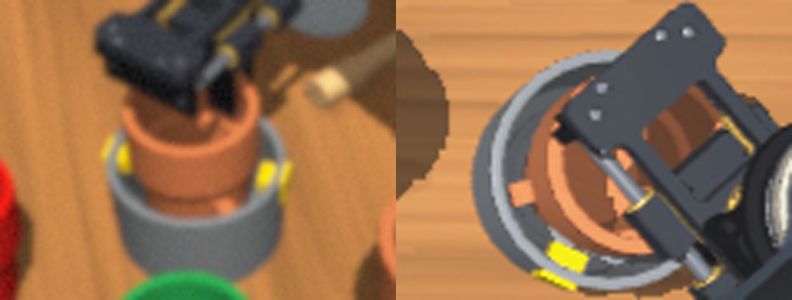

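The lug (top crop (520,190)) is clear of the yellow hook at (565,258), and the wrist force of about -2.7 N matches the pot's weight, so it is coming free. Now the straight pull out, then carry it to the saucer.

>>> {"name": "servo_tool", "arguments": {"targets": [[0,0,-0.2,0,0,0],[0,0,-0.4,0,0,0],[0,0,-0.6,0,0,0],[0,0,-0.8,0,0,0],[0,0,-1,0,0,0]]}}

```text
time_s: 6.68
tcp_pos: [0.4711, -0.2342, 0.193]
tool_rot: [-3.141, 0.001, 2.304]
ft_force: [0.5, 0.2, -3.2]
finger_gap: 0.008
```

>>> {"name": "servo_tool", "arguments": {"targets": [[0,0,-0.2,0,0,0],[0,0,-0.4,0,0,0],[0,0,-0.4,0,0,0],[0,0,-0.4,0,0,0]]}}

```text
time_s: 7.18
tcp_pos: [0.4706, -0.2336, 0.2317]
tool_rot: [-3.141, -0.001, 2.304]
ft_force: [-0.5, -0.3, -3.5]
finger_gap: 0.0082
```

```bash
python3 - <<'E'
from cell import r
s=r.sense();print(s["tcp_pos"],s["tool_rot"],s["finger_gap"],s["ft_force"],s["wrist_torque"],s["time_s"])
E
```

```text
[ 0.47062132 -0.23362459  0.231715  ] [-3.14120875e+00 -1.30877292e-03  2.30381174e+00] 0.008242669274168949 [-0.50183104 -0.27784568 -3.52975075] [-0.1227237   0.12438538  0.0356672 ] 7.175
```

>>> {"name": "servo_tool", "arguments": {"targets": [[0.2,0.16,0,0,0,0],[0.44,0.35,0,0,0,0],[0.677,0.537,0,0,0,0]]}}

```text
time_s: 7.55
tcp_pos: [0.4649, -0.1465, 0.2312]
tool_rot: [-3.141, -0.003, 2.303]
ft_force: [0.2, 0.5, -3.4]
finger_gap: 0.0083
```

>>> {"name": "servo_tool", "arguments": {"targets": [[0.22,0.18,0,0,0,0],[0.44,0.35,0,0,0,0],[0.677,0.537,0,0,0,0]]}}

```text
time_s: 7.92
tcp_pos: [0.4596, -0.0604, 0.2314]
tool_rot: [-3.14, -0.002, 2.303]
ft_force: [-0.0, 0.1, -2.6]
finger_gap: 0.0082
```

>>> {"name": "servo_tool", "arguments": {"targets": [[0.22,0.18,0,0,0,0],[0.44,0.35,0,0,0,0],[0.677,0.537,0,0,0,0]]}}

```text
time_s: 8.3
tcp_pos: [0.4541, 0.0257, 0.2314]
tool_rot: [-3.14, -0.002, 2.303]
ft_force: [0.0, 0.2, -4.3]
finger_gap: 0.0084
```

>>> {"name": "servo_tool", "arguments": {"targets": [[0.22,0.18,0,0,0,0],[0.44,0.35,0,0,0,0],[0.677,0.537,0,0,0,0]]}}

```text
time_s: 8.68
tcp_pos: [0.4487, 0.1119, 0.2314]
tool_rot: [-3.14, -0.002, 2.303]
ft_force: [-1.1, 0.6, -3.6]
finger_gap: 0.0084
```

>>> {"name": "servo_tool", "arguments": {"targets": [[0.22,0.18,0,0,0,0],[0.44,0.35,0,0,0,0],[0.6,0.476,0,0,0,0],[0.677,0.537,0,0,0,0],[0.677,0.537,0,0,0,0]]}}

```text
time_s: 9.3
tcp_pos: [0.4437, 0.1974, 0.2319]
tool_rot: [-3.14, -0.0, 2.305]
ft_force: [-0.1, -0.3, -3.8]
finger_gap: 0.0086
```

```bash
python3 - <<'E'
from cell import r,eyes
from h import *
import pickle
d={n:eyes.snapshot(n) for n in("scene","top")};pickle.dump(d,open("s3.pkl","wb"))
s=r.sense();print(s["tcp_pos"],s["tool_rot"],s["finger_gap"],s["ft_force"],s["wrist_torque"],s["time_s"])
o=[cv2.resize(d[n]["pixels"][y:y+150,x:x+130],None,fx=3,fy=3,interpolation=cv2.INTER_CUBIC) for n,x,y in(("scene",220,190),("top",80,100))]
cv2.imwrite("pics/a3.png",np.hstack(o)[:,:,::-1])
E
```

```text
[0.44405161 0.19668129 0.2321526 ] [-3.14045995e+00 -1.12325687e-04  2.30355851e+00] 0.008353604578881043 [-0.03304556 -0.04198574 -3.22744777] [-0.10483913  0.05500362 -0.0466383 ] 9.4
```

View pics/a3.png

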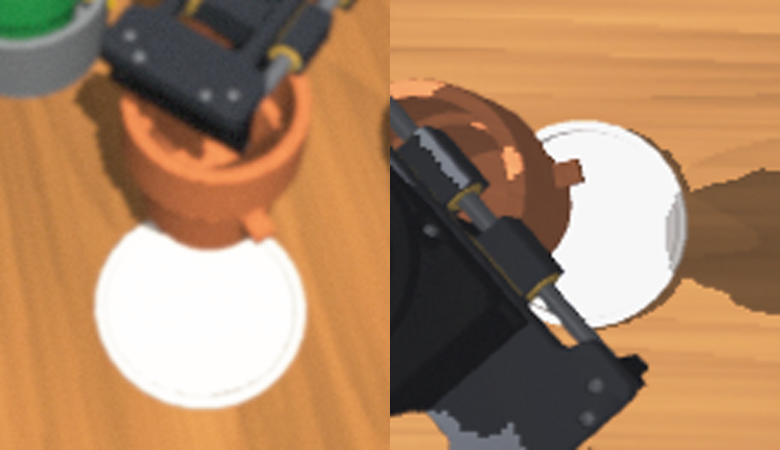

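The pot is held above the saucer, lug visible at (570,172) in the top crop, looking near upright. I'll lower it to just above the floor and check.

>>> {"name": "servo_tool", "arguments": {"targets": [[0,0,0.25,0,0,0],[0,0,0.5,0,0,0],[0,0,0.75,0,0,0],[0,0,1,0,0,0],[0,0,1,0,0,0]]}}

```text
time_s: 10.02
tcp_pos: [0.443, 0.1962, 0.1311]
tool_rot: [-3.137, -0.002, 2.303]
ft_force: [0.8, -0.8, -2.2]
finger_gap: 0.0087
```

>>> {"name": "servo_tool", "arguments": {"targets": [[0,0,0.15,0,0,0],[0,0,0.3,0,0,0],[0,0,0.42,0,0,0],[0,0,0.42,0,0,0],[0,0,0.42,0,0,0]]}}

```text
time_s: 10.65
tcp_pos: [0.4448, 0.1973, 0.0911]
tool_rot: [3.141, 0.001, 2.304]
ft_force: [0.1, 0.6, -3.1]
finger_gap: 0.0087
```

```bash
python3 - <<'E'
from cell import r,eyes
from h import *
import pickle
d={n:eyes.snapshot(n) for n in("scene","top")};pickle.dump(d,open("s4.pkl","wb"))
s=r.sense();print(s["tcp_pos"],s["tool_rot"],s["finger_gap"],s["ft_force"],s["wrist_torque"],s["time_s"])
o=[cv2.resize(d[n]["pixels"][y:y+150,x:x+130],None,fx=3,fy=3,interpolation=cv2.INTER_CUBIC) for n,x,y in(("scene",220,190),("top",80,100))]
# expected rim circle and foot circle if upright
p=s["tcp_pos"];y=s["tool_rot"][2];c=p[:2]+.044*np.array([np.sin(y),-np.cos(y)]);print("centre",c)
for im,(n,x0,y0) in zip(o,(("scene",220,190),("top",80,100))):
    for z,R in((p[2]+.113-.0829,.048),(p[2]+.008-.0829,.036)):
        q=[proj(d[n],[c[0]+R*np.cos(a),c[1]+R*np.sin(a),z]) for a in np.linspace(0,6.28,60)]
        cv2.polylines(im,[(((np.array(q)-[x0,y0]+.5)*3)).astype(np.int32)],False,(0,0,255),1)
cv2.imwrite("pics/a4.png",np.hstack(o)[:,:,::-1])
E
```

```text
[0.44475668 0.19736425 0.09115092] [3.14040765e+00 7.44262589e-04 2.30382043e+00] 0.008595729015927102 [-0.63132046 -0.93272498 -3.65582171] [-0.11783154  0.10963081  0.03526317] 10.75
centre [0.47745547 0.22680553]
```

View pics/a4.png

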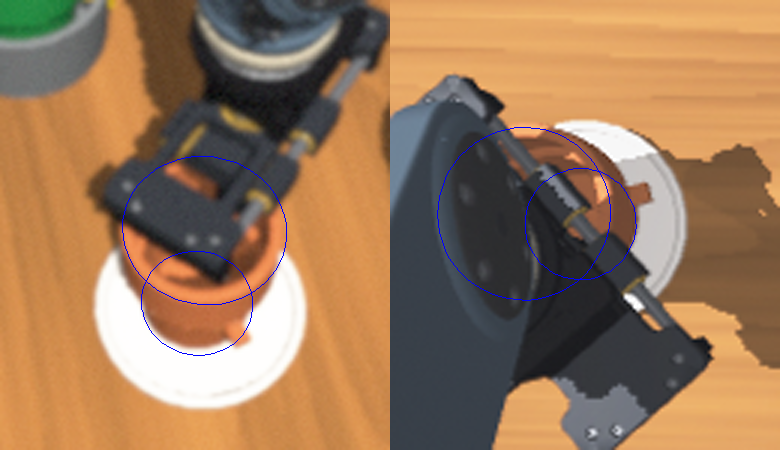

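The overlay shows the pot over the saucer centre, with foot (200,350) and rim edges (122,230)/(285,230) where an upright pot would put them. Now the final gentle descent.

>>> {"name": "servo_tool", "arguments": {"targets": [[0,0,0.04,0,0,0],[0,0,0.07,0,0,0],[0,0,0.08,0,0,0],[0,0,0.08,0,0,0]]}}

```text
time_s: 11.25
tcp_pos: [0.4441, 0.1973, 0.0824]
tool_rot: [-3.141, -0.0, 2.304]
ft_force: [-0.6, 0.3, -4.1]
finger_gap: 0.0087
```

>>> {"name": "servo_tool", "arguments": {"targets": [[0,0,0.01,0,0,0],[0,0,0.015,0,0,0],[0,0,0.015,0,0,0]]}}

```text
time_s: 11.62
tcp_pos: [0.4442, 0.1972, 0.0812]
tool_rot: [-3.141, 0.0, 2.304]
ft_force: [-0.9, -0.8, -0.9]
finger_gap: 0.0084
```

```bash
python3 - <<'E'
from cell import r
s=r.sense();print(s["tcp_pos"],s["tool_rot"],s["finger_gap"],s["ft_force"],s["wrist_torque"],s["time_s"])
E
```

```text
[0.4441599  0.19718552 0.08117419] [-3.14144822e+00  5.33628283e-05  2.30382834e+00] 0.008368224427476395 [-0.91956764 -0.8200153  -0.91166218] [-0.28294028  0.16762367 -0.03912915] 11.625
```

Force is starting to rise, so the foot is touching. A bit further.

>>> {"name": "servo_tool", "arguments": {"targets": [[0,0,0.005,0,0,0],[0,0,0.008,0,0,0],[0,0,0.008,0,0,0]]}}

```text
time_s: 12.0
tcp_pos: [0.444, 0.197, 0.0809]
tool_rot: [-3.141, 0.0, 2.304]
ft_force: [-3.4, -2.4, 5.5]
finger_gap: 0.0084
```

Seated at +5.5 N and the expected height. Releasing, then straight up.

>>> {"name": "servo_tool", "arguments": {"targets": [[0,0,0,0,0,0],[0,0,0,0,0,0],[0,0,0,0,0,0],[0,0,0,0,0,0]], "jaw": 0.65}}

```text
time_s: 12.5
tcp_pos: [0.4444, 0.1974, 0.0802]
tool_rot: [3.141, 0.0, 2.304]
ft_force: [-0.9, -0.4, 0.4]
finger_gap: 0.0299
```

>>> {"name": "servo_tool", "arguments": {"targets": [[0,0,-0.15,0,0,0],[0,0,-0.4,0,0,0],[0,0,-0.7,0,0,0],[0,0,-1,0,0,0],[0,0,-1,0,0,0]]}}

```text
time_s: 13.12
tcp_pos: [0.4459, 0.1977, 0.1822]
tool_rot: [3.137, 0.003, 2.304]
ft_force: [-0.6, 0.8, 0.6]
finger_gap: 0.0302
```

>>> {"name": "servo_tool", "arguments": {"targets": [[-0.3,-0.3,-0.3,0,0,0],[-0.6,-0.6,-0.4,0,0,0],[-1,-0.8,-0.4,0,0,0],[-1,-0.8,-0.4,0,0,0]]}}

```text
time_s: 13.62
tcp_pos: [0.4523, 0.0671, 0.2195]
tool_rot: [-3.141, 0.0, 2.299]
ft_force: [-0.1, 0.1, -0.2]
finger_gap: 0.0307
```

>>> {"name": "servo_tool", "arguments": {"targets": [[-0.4,-0.2,0,0,0,0],[-0.7,-0.2,0,0,0,0],[-1,-0.2,0,0,0,0],[-1,-0.2,0,0,0,0],[-1,-0.2,0,0,0,0]]}}

```text
time_s: 14.25
tcp_pos: [0.5022, -0.0169, 0.2192]
tool_rot: [-3.14, -0.003, 2.304]
ft_force: [0.4, -1.1, 0.3]
finger_gap: 0.0303
```

```bash
python3 - <<'E'
from cell import r,eyes
from h import *
import pickle
d={n:eyes.snapshot(n) for n in("scene","top")};pickle.dump(d,open("s5.pkl","wb"))
s=r.sense();print(s["tcp_pos"],s["finger_gap"],s["ft_force"],s["time_s"])
t=d["top"];P={}
for n,(x,y,w,h),th in (("scene",(240,230,95,90),195),("top",(90,120,110,110),200)):
    hsv=cv2.cvtColor(d[n]["pixels"][y:y+h,x:x+w],cv2.COLOR_RGB2HSV)
    m=((hsv[...,0]<13)&(hsv[...,2]>th)&(hsv[...,1]>130)).astype(np.uint8)
    nn,l,st,_=cv2.connectedComponentsWithStats(m);i=max(range(1,nn),key=lambda i:st[i,2]*st[i,3])
    c=max(cv2.findContours((l==i).astype(np.uint8),0,1)[0],key=cv2.contourArea);c=cv2.convexHull(c)[:,0]+[x,y]
    P[n]=cv2.fitEllipse(c.astype(np.float32))[0];C=np.array([onz(d[n],u,v,.111) for u,v in c])
    print(n,P[n],circ(C))
print(tri(d["scene"],P["scene"],t,P["top"]))
cv2.imwrite("pics/a5.png",np.hstack([d["scene"]["pixels"][60:360,150:450],t["pixels"][60:360,60:360]])[:,:,::-1])
E
```

```text
[ 0.50234605 -0.01688647  0.21966825] 0.030536882929564597 [ 0.03654963 -0.24489751  0.34094484] 14.35
scene (287.0769348144531, 268.5860900878906) (array([0.47785387, 0.22597725]), np.float64(0.04792851606381478))Traceback (most recent call last):
  File "<stdin>", line 12, in <module>
cv2.error: OpenCV(4.12.0) /io/opencv/modules/imgproc/src/shapedescr.cpp:361: error: (-201:Incorrect size of input array) There should be at least 5 points to fit the ellipse in function 'fitEllipseNoDirect'
```

```bash
python3 - <<'E'
import pickle,cv2,numpy as np
d=pickle.load(open("s5.pkl","rb"))
cv2.imwrite("pics/a6.png",np.hstack([d["scene"]["pixels"][60:360,150:450],d["top"]["pixels"][60:360,60:360]])[:,:,::-1])
E
```

```text
(no output)
```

View pics/a6.png

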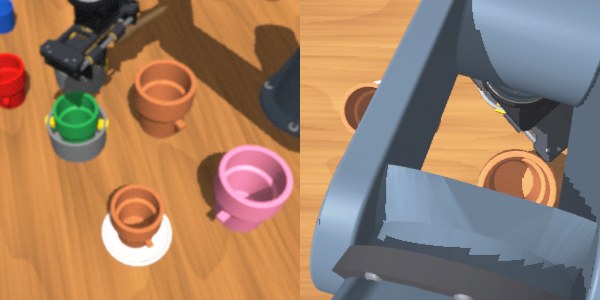

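The clay pot stands upright in the saucer (scene crop (136,215)), the green pot is still nested (77,118), and the arm touches nothing. In the scene view the rim fits a level 48 mm circle at z = 0.111, centred at (0.478, 0.226). Handing in.

```bash
python3 -c "
from cell import r
print(r.job_done())"
```

```text
the job is handed in; nothing more can be done
None
```

The clay pot is standing upright in the white saucer, and I handed the job in at about 14.4 s; no verdict is reported. I gripped it by the rim, twisted it 48° clockwise, saw a lug clear of the hook, then pulled it straight up. I carried it over and lowered it until it touched (about 5 N), then released it and moved the arm clear.

**Pot position:** after release, the scene camera shows the rim level, radius 47.9 mm, centred at (0.478, 0.226). That is within about 2 mm of the saucer centre I measured at (0.477, 0.227).

**Other pots:** the green pot is still in its planter. The larger terracotta pot, the pink pot and the red pot look undisturbed.

**Forces:** the highest wrist force in the readings was about 7 N, and nothing was touching the tool at the end.

**What failed or disagreed:**
- The last two-view check failed because the arm hid most of the pot from the top camera. The final position and uprightness therefore rest on the scene view and the contact height.
- The first two-view measurements disagreed slightly with the text. The pot rim came out at 114.6 mm against 113 mm, and the saucer rim at 7 mm against 12 mm. The floor height was confirmed when the pot touched down.

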